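# Free the interlocked levers of a glass-marking station

## Task

Make the glass-marking station safe for changing pens: set the black drive toggle from forward to its upright centre off position, then throw all three levers of the blue lever frame fully over, away from the robot. The levers are interlocked: nothing moves until the drive is off, and after that only one lever is free at a time, each freeing the next when it is fully over, in an order you have to find by feel. Do not force a blocked lever, and leave the glass tumbler undisturbed.

Things in the scene. Friction and masses are not known exactly. Their poses are not given: they have to be found in the camera images.
- lever_frame: blue housing 130 x 260 mm, 85 mm high, fixed; origin at the centre of its underside. x points the way the levers are thrown (away from the robot), y along the row. Levers in slots at y = +80 mm (left), 0 (middle), -80 mm (right), pivots at x = 0, 30 mm above the bench. Hidden keys, set anew each time, fix the order; a lever frees the next only when fully over. Over 45 N on a lever is forcing
- lever_left (a joint): angle of the left lever (red ball knob), rad: 0 = leaning fully towards the robot side (as at the start, give or take 0.08), 0.84 = thrown fully over to the far side, against its stop. It stays where it is left (about 1 N at the knob moves it); while blocked it stops dead at about 0.2
- lever_middle (a joint): angle of the middle lever (yellow ball knob), rad: 0 = leaning fully towards the robot side (as at the start, give or take 0.08), 0.84 = thrown fully over to the far side, against its stop. It stays where it is left (about 1 N at the knob moves it); while blocked it stops dead at about 0.2
- lever_right (a joint): angle of the right lever (white ball knob), rad: 0 = leaning fully towards the robot side (as at the start, give or take 0.08), 0.84 = thrown fully over to the far side, against its stop. It stays where it is left (about 1 N at the knob moves it); while blocked it stops dead at about 0.2
- lever_left_knob (a point): centre of the red ball knob (28 mm diameter) of the left lever, 130 mm from the pivot on a 10 mm steel stick; it moves with the lever, in an arc 106 mm long from end to end along the frame's x axis, centre 149 mm above the bench at both ends, 160 mm when upright
- lever_middle_knob (a point): centre of the yellow ball knob (28 mm diameter) of the middle lever, 130 mm from the pivot on a 10 mm steel stick; it moves with the lever, in an arc 106 mm long from end to end along the frame's x axis, centre 149 mm above the bench at both ends, 160 mm when upright
- lever_right_knob (a point): centre of the white ball knob (28 mm diameter) of the right lever, 130 mm from the pivot on a 10 mm steel stick; it moves with the lever, in an arc 106 mm long from end to end along the frame's x axis, centre 149 mm above the bench at both ends, 160 mm when upright
- drive_box: grey control box 100 x 120 mm, 55 mm high, fixed to the bench; origin at the centre of its underside; the toggle leans along its y axis, its z is up. Marks on its top: green bar at +y (forward), white line at the centre (off), orange bar at -y (reverse)
- drive_toggle (a joint): angle of the drive toggle, rad: +0.35 = forward (leaning to the box's +y, as at the start), 0 = off, upright, -0.35 = reverse. It has detents: within about 0.2 of upright it draws itself to 0, beyond that it snaps to the nearer end; 2 to 4 N at the tip moves it out of a detent. Off must be within 0.1
- toggle_tip (a point): centre of the black ball (17 mm diameter) at the top of the toggle's 9 mm steel bat; 75 mm above its pivot, which is 50 mm above the bench at the centre of the box, so 125 mm above the bench at off; 26 mm to the side at either end
- tumbler: greenish glass tumbler, 90 mm high, 72 mm wide, standing on the bench between and beyond the frame and the control box; origin at the centre of its underside
Mind the look-alikes: they are no part of the job. Of the things like the drive_box, leave any that is pink, red or yellow; of the rest the larger one is meant.

How it is judged:
On the way:
1. the drive toggle rests at its centre off while all three levers are still on the robot's side (value of joint drive_toggle between -0.1 and 0.1 rad and value of joint each of lever_left, lever_middle, lever_right below 0.4 rad), for 0.2 s.
At the end, for the whole second after the job is handed in: the drive toggle is within 0.1 rad of its upright off position and all three levers are thrown over to the far side (beyond 0.74 of 0.84 rad) (value of joint drive_toggle between -0.1 and 0.1 rad and value of joint each of lever_left, lever_middle, lever_right above 0.74 rad); the robot touches nothing.
It fails at once if a lever is forced (the frame or a lever is pushed with more than 45 N) (contact force between any of the fingers, the arm and lever_frame above 45 N).
It fails at once if the tumbler is moved more than 20 mm (distance of tumbler from where it was at the start of the episode above 0.02 m).
It also fails if it takes over 67 s, if anything falls off the work surface, if the arm or the gripper's body presses on something with over 40 N, if the wrist force passes 120 N, or if a joint passes its speed limit or range.

## Robot

A 6-joint arm with a two-finger parallel gripper is mounted at the origin on the work surface. World frame = base frame: x ahead of the robot, y to its left, z up, the work surface at z = 0. Lengths are in m, angles in rad, forces in N, time in s.
With the tool pointing down it reaches from about 0.225 to 0.725 m from the base axis. Payload 3.1 kg.
Tool frame: the origin (TCP) lies midway between the tips of the shut fingers; the grasp point (between the pads) lies 19 mm behind it; z points along the fingers, y is the line along which they close (so a half turn about z gives the same grasp; the last joint's range is limited). The gripper opens to 85 mm and grips with 20 to 120 N. Pads are 22 mm wide; open, the fingers measure 114 mm over their backs; the gripper's body (76 mm by 85 mm) begins 54 mm behind the grasp point. The pads swing forward as they close: fully open they stand 13 mm farther back than shut.
Start: joints at [-1.263, 0.048, 0.099, 1.622, 0, 1.443], TCP at [0.222, -0.476, 0.231] pointing down, gripper open.
Joint ranges: [-2.91, 2.91], [-0.99, 1.94], [-1.21, 1.42], [-2.12, 2.29], [-1.49, 1.47], [-3.14, 3.14]. Speed limits (rad/s): [2.79, 2.79, 3.14, 3.14, 3.14, 3.14].

## Interface

Orientations are given as a unit quaternion [x, y, z, w].
In Python, from cell import * gives the robot as it stands.
- The arm moves only by the shell command python3 -m inch 'ROWS'. ROWS is JSON, a list of rows, each an object of numbers: "hand": the opening, from -1 (shut) to 1 (fully open); "x", "y", "z": the shift along the world's x, y, z in mm; "wx", "wy", "wz": the turn, a rotation vector about the world's x, y, z in degrees. A call has 1 to 20 rows; each row shifts and turns the commanded pose from where the row before left it; what a row does not reach is not made up. A row lasts 1/12 s, in which the tool goes at most 41.7 mm and 7.16 degrees, less where a joint would pass 70% of its speed; a pose out of reach is approached as far as the arm can. A call is refused whole if a number of a shift passes 41.7 or a number of a turn 7.16, either way. A call with a gripper value outside its range is refused whole. The fingers move at their own pace and stop on an object; the grip force is fixed at half the most. Time passes only in rows, so rows that do not move let the fingers close. It gives the time, the measured TCP pose, the force, the opening and the grip force at its end, in the units of the state.
- sense(): the state, without advancing time (a new reading comes with each control period).
- snapshot(name): name is "side" or "top" or "wrist"; returns a dict with "img" (384x512x3 uint8, red, green, blue), "intrinsics" (3x3 intrinsics, pixels), "dist_coeffs" ([k1, k2, p1, p2, k3] as OpenCV has them; the pictures are not rectified), "cam_to_world" (4x4, takes a point from camera to world coordinates). Camera axes: x right, y down, z forward; pixel columns grow to the right and rows downward; lengths in m; the calibration is good to about 2 mm. A picture is of the moment at which its call begins. There is no depth.
- finish_job(): hands the job in; it is judged then, once.
The state is a dict: "time_s": time; "qpos": joint angles; "joint_vel": joint speeds; "joint_torque": joint torques, N m; "tcp_pos": TCP position; "orientation": TCP orientation; "ft_force": force on the tool from outside, world axes, zero at the start; "torque": the same for the moment, N m; "opening": finger opening in m; "grasp_force": force on a finger pad.
Only numpy, scipy, OpenCV 4.12 (cv2) and the standard library are available. Lean on these libraries where they do the work, as an engineer would, in place of code of your own. Each camera call takes 0.05 s, during which the arm holds its last target. There are 200 camera calls.

## Working session

There is one attempt and no reset: what is moved stays moved. The work goes in short steps, Python scripts to look and compute and a shell command to move; the robot and the scene stay as the last step left them, time stands still between calls to the robot, and variables do not carry over. Pictures are saved under pics/ and viewed, at most 10 in all, crops included, and the job is handed in when it is done.

```bash
mkdir -p pics; ls; python3 - <<'E'
from cell import *
import cv2,numpy as np
for n in ("top","side"):
    s=snapshot(n); cv2.imwrite(f"pics/{n}0.png",cv2.cvtColor(s["img"],cv2.COLOR_RGB2BGR))
    print(n,np.round(s["intrinsics"],1).tolist(),np.round(s["dist_coeffs"],3),np.round(s["cam_to_world"],3).tolist())
print(sense())
E
```

```text
pics
top [[419.6, 0.0, 252.4], [0.0, 419.6, 188.7], [0.0, 0.0, 1.0]] [0.031 0.    0.    0.    0.   ] [[0.03, -0.999, 0.028, 0.383], [-1.0, -0.03, 0.003, 0.145], [-0.002, -0.028, -1.0, 1.237], [0.0, 0.0, 0.0, 1.0]]
side [[493.0, 0.0, 250.7], [0.0, 493.0, 186.8], [0.0, 0.0, 1.0]] [-0.144  0.     0.     0.     0.   ] [[-0.853, -0.3, 0.428, -0.125], [-0.523, 0.502, -0.689, 1.065], [-0.008, -0.811, -0.585, 0.853], [0.0, 0.0, 0.0, 1.0]]
{'time_s': 0.1, 'qpos': array([-1.26280171e+00,  4.86834609e-02,  9.77396563e-02,  1.62199014e+00,
       -6.59750436e-06,  1.44302668e+00]), 'joint_vel': array([-0.00041745, -0.00104878,  0.00393313,  0.00166356,  0.00106629,
        0.00073314]), 'joint_torque': array([ 1.61439984e-03, -3.39849973e+01,  3.20936930e+01,  1.58412888e-02,
       -1.87715532e-04,  5.54602295e-06]), 'tcp_pos': array([ 0.2214366 , -0.47540647,  0.23022324]), 'orientation': array([ 9.76356884e-01,  2.16162189e-01, -9.94679311e-05, -1.06417364e-03]), 'ft_force': array([ 0.58786593, -0.40093548, -0.13006555]), 'torque': array([ 0.04190483, -0.04928529,  0.01122508]), 'grasp_force': 0.0, 'opening': 0.085259928771865}
```

View pics/top0.png

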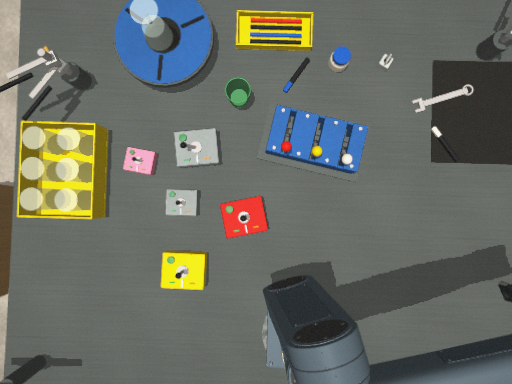

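View pics/side0.png

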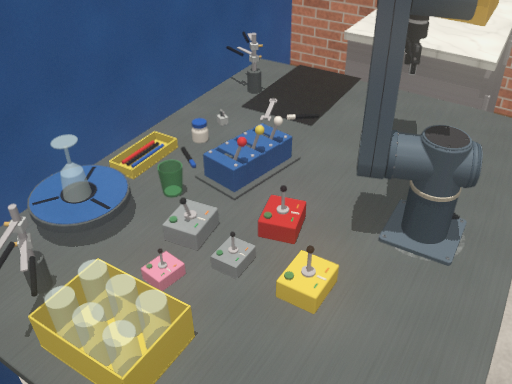

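Grey look-alikes in the top view: large grey at (196,147), small grey at (181,203). The others are pink (140,160), red (244,217) and yellow (184,271), so they're excluded. The larger grey fits the description. Next I'll confirm it in an enlarged crop and locate the frame.

```bash
cat > h.py <<'E'
from cell import *
import cv2,numpy as np
def at_z(s,px,z):
    px=np.array(px,float).reshape(-1,1,2)
    n=cv2.undistortPoints(px,s["intrinsics"],s["dist_coeffs"])[:,0]
    T=s["cam_to_world"]; d=np.c_[n,np.ones(len(n))]@T[:3,:3].T; o=T[:3,3]
    return o+d*((z-o[2])/d[:,2])[:,None]
def proj(s,P):
    W=np.linalg.inv(s["cam_to_world"])
    return cv2.projectPoints(np.array(P,float).reshape(-1,1,3),cv2.Rodrigues(W[:3,:3])[0],W[:3,3],s["intrinsics"],s["dist_coeffs"])[0][:,0]
E
python3 - <<'E'
from h import *
s=snapshot("top"); im=cv2.cvtColor(s["img"],cv2.COLOR_RGB2BGR)
a=cv2.resize(im[118:178,165:385],None,fx=3.6,fy=3.6,interpolation=cv2.INTER_CUBIC)
b=cv2.resize(im[115:225,155:235],None,fx=4.5,fy=4.5,interpolation=cv2.INTER_CUBIC)
t=snapshot("side"); c=cv2.cvtColor(t["img"],cv2.COLOR_RGB2BGR)[185:285,150:250]
c=cv2.resize(c,None,fx=4.3,fy=4.3,interpolation=cv2.INTER_CUBIC)
h=max(b.shape[0],c.shape[0]); o=np.zeros((h,b.shape[1]+c.shape[1],3),np.uint8); o[:b.shape[0],:b.shape[1]]=b;o[:c.shape[0],b.shape[1]:]=c
cv2.imwrite("pics/crop1.png",o)
hsv=cv2.cvtColor(im,cv2.COLOR_BGR2HSV)
roi=np.zeros(im.shape[:2],np.uint8); roi[95:185,255:375]=255
m=cv2.inRange(hsv,(100,120,90),(125,255,255))&roi
m=cv2.morphologyEx(m,cv2.MORPH_CLOSE,np.ones((13,13)))
r=cv2.minAreaRect(cv2.findNonZero(m)); print(r)
print(at_z(s,cv2.boxPoints(r),.085).round(4).tolist())
for nm,lo,hi in(("red",(0,150,100),(8,255,255)),("yel",(22,150,120),(34,255,255)),("white",(0,0,200),(180,40,255))):
    k=cv2.inRange(hsv,lo,hi)&roi
    n,l,st,ce=cv2.connectedComponentsWithStats(k); i=1+np.argmax(st[1:,4]); print(nm,st[i],ce[i],at_z(s,ce[i],.149).round(4))
E
```

```text
((316.29461669921875, 139.39125061035156), (94.21641540527344, 49.77936553955078), 13.431029319763184)
[[0.5152, 0.1179, 0.085], [0.6499, 0.0899, 0.085], [0.5963, -0.1633, 0.085], [0.4623, -0.1349, 0.085]]
red [281 141  10  10  75] [285.66666667 145.77333333] [[0.5274 0.0654 0.149 ]]
yel [312 146  10  10  84] [316.52380952 150.58333333] [[ 0.5171 -0.015   0.149 ]]
white [342 154  10  10  78] [346.79487179 158.41025641] [[ 0.499  -0.0938  0.149 ]]
```

View pics/crop1.png

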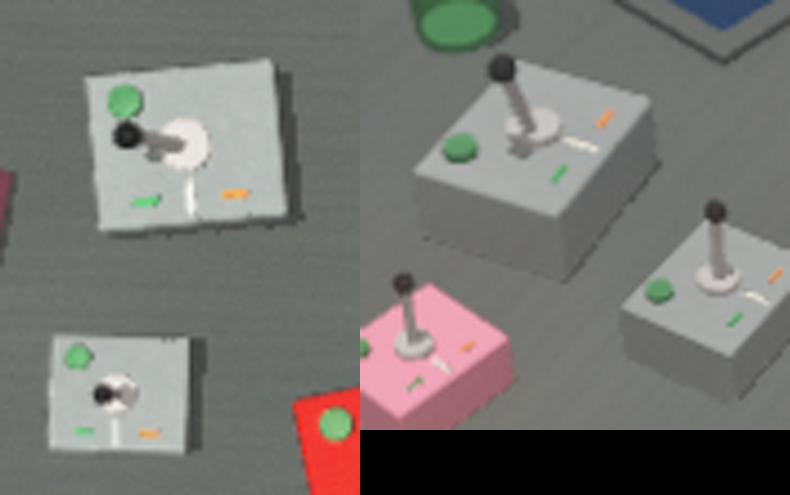

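The crop shows the big grey box: top corners at about (87,77), (271,60), (287,213), (100,231), green bar on the image left (+y), black tip at (128,135), leaning forward. It is clearly larger than the small grey box below it, so it's the one meant.

```bash
python3 - <<'E'
from h import *
s=snapshot("top"); t=snapshot("side")
f=lambda p:np.array(p)/4.5+[155,115]
c=at_z(s,f([(87,77),(271,60),(287,213),(100,231)]),.055)
print(c.round(4).tolist(),[np.linalg.norm(c[i]-c[(i+1)%4]).round(4) for i in range(4)],"ctr",c.mean(0).round(4))
ctr=c.mean(0); y=(c[0]+c[3]-c[1]-c[2]); y/=np.linalg.norm(y); print("yaxis",y.round(3), "deg",np.degrees(np.arctan2(-y[0],y[1])))
tip=at_z(s,f((128,135)),.1205)[0]; print("tip top",tip.round(4)," model",(ctr+.026*y).round(4))
sp=np.array([(502-360)/4.3+150,68/4.3+185]); print("tip side",at_z(t,sp,.1205).round(4), "proj model",proj(t,[tip]),sp)
# tumbler
print("tumbler rim",at_z(s,(237.5,87),.09).round(3))
# knob positions vs frame model
a=np.radians(-11.6); fx=np.array([np.cos(a),np.sin(a)]); fy=np.array([-fx[1],fx[0]])
for px in((285.67,145.77),(316.52,150.58),(346.79,158.41)):
    k=at_z(s,px,.150)[0][:2]; d=k-[.560,-.0234]; print(d@fx,d@fy)
# side check knobs
for nm,lo,hi in(("red",(0,150,100),(8,255,255)),("yel",(22,150,120),(34,255,255)),("white",(0,0,190),(180,50,255))):
    h=cv2.cvtColor(t["img"],cv2.COLOR_RGB2HSV); m=cv2.inRange(h,lo,hi); r=np.zeros_like(m); r[112:150,230:285]=255
    n,l,st,ce=cv2.connectedComponentsWithStats(m&r); i=1+np.argmax(st[1:,4]); print(nm,st[i],at_z(t,ce[i],.149).round(4))
E
```

```text
[[0.5692, 0.374, 0.055], [0.5834, 0.259, 0.055], [0.4875, 0.2459, 0.055], [0.4727, 0.3626, 0.055]] [np.float64(0.1159), np.float64(0.0968), np.float64(0.1177), np.float64(0.0972)] ctr [0.5282 0.3104 0.055 ]
yaxis [-0.124  0.992  0.   ] deg 7.134069862968265
tip top [0.5252 0.3359 0.1205]  model [0.525  0.3362 0.055 ]
tip side [[0.5229 0.3366 0.1205]] proj model [[182.45079577 200.3811267 ]] [183.02325581 200.81395349]
tumbler rim [[0.693 0.198 0.09 ]]
-0.049954193033206216 0.08048380090900244
-0.04382317140507809 -0.00021894509375649176
-0.045733784865666254 -0.08099933004292033
red [238 138   8   6  35] [[0.5292 0.0578 0.149 ]]
yel [261 131   1   1   1] [[ 0.5092 -0.0168  0.149 ]]
white [274 116   8   6  39] [[ 0.504 -0.108  0.149]]
```

Measurements agree: box 97 x 117 mm, tip within 1 mm of the model in both views, and knob spacing 81 mm. Plan for the toggle: straddle it with open fingers along its lean axis and close, which centres it. First I'll travel halfway, turning the wrist to keep joint 6 in range.

```bash
python3 -m inch '[{"x":12.75,"y":32.75,"wz":6.75,"hand":1},{"x":12.75,"y":32.75,"wz":6.75,"hand":1},{"x":12.75,"y":32.75,"wz":6.75,"hand":1},{"x":12.75,"y":32.75,"wz":6.75,"hand":1},{"x":12.75,"y":32.75,"wz":6.75,"hand":1},{"x":12.75,"y":32.75,"wz":6.75,"hand":1},{"x":12.75,"y":32.75,"wz":6.75,"hand":1},{"x":12.75,"y":32.75,"wz":6.75,"hand":1},{"x":12.75,"y":32.75,"wz":6.75,"hand":1},{"x":12.75,"y":32.75,"wz":6.75,"hand":1},{"x":12.75,"y":32.75,"wz":6.75,"hand":1},{"x":12.75,"y":32.75,"wz":6.75,"hand":1}]'; python3 -c "
from cell import *
print(sense()['qpos'].round(3))"
```

```text
[-1.263  0.048  0.099  1.622 -0.     1.443]invalid input at $[0]: expected keys hand, x, y, z, wx, wy, wz
```

```bash
python3 -m inch '[{"x":12.75,"y":32.75,"z":0,"wx":0,"wy":0,"wz":6.75,"hand":1},{"x":12.75,"y":32.75,"z":0,"wx":0,"wy":0,"wz":6.75,"hand":1},{"x":12.75,"y":32.75,"z":0,"wx":0,"wy":0,"wz":6.75,"hand":1},{"x":12.75,"y":32.75,"z":0,"wx":0,"wy":0,"wz":6.75,"hand":1},{"x":12.75,"y":32.75,"z":0,"wx":0,"wy":0,"wz":6.75,"hand":1},{"x":12.75,"y":32.75,"z":0,"wx":0,"wy":0,"wz":6.75,"hand":1},{"x":12.75,"y":32.75,"z":0,"wx":0,"wy":0,"wz":6.75,"hand":1},{"x":12.75,"y":32.75,"z":0,"wx":0,"wy":0,"wz":6.75,"hand":1},{"x":12.75,"y":32.75,"z":0,"wx":0,"wy":0,"wz":6.75,"hand":1},{"x":12.75,"y":32.75,"z":0,"wx":0,"wy":0,"wz":6.75,"hand":1},{"x":12.75,"y":32.75,"z":0,"wx":0,"wy":0,"wz":6.75,"hand":1},{"x":12.75,"y":32.75,"z":0,"wx":0,"wy":0,"wz":6.75,"hand":1}]'; python3 -c "
from cell import *
print(sense()['qpos'].round(3))"
```

```text
time_s: 1.3
tcp_pos: [0.3749, -0.0813, 0.2315]
orientation: [0.6, 0.8, 0.0, 0.0]
ft_force: [1.2, -1.5, 0.3]
opening: 0.0852
grasp_force: 0.0
[-0.389 -0.321 -0.231  1.66  -0.     0.898]
```

```bash
python3 -m inch '[{"x":12.8,"y":32.6,"z":0,"wx":0,"wy":0,"wz":6.75,"hand":1},{"x":12.8,"y":32.6,"z":0,"wx":0,"wy":0,"wz":6.75,"hand":1},{"x":12.8,"y":32.6,"z":0,"wx":0,"wy":0,"wz":6.75,"hand":1},{"x":12.8,"y":32.6,"z":0,"wx":0,"wy":0,"wz":6.75,"hand":1},{"x":12.8,"y":32.6,"z":0,"wx":0,"wy":0,"wz":6.75,"hand":1},{"x":12.8,"y":32.6,"z":0,"wx":0,"wy":0,"wz":6.75,"hand":1},{"x":12.8,"y":32.6,"z":0,"wx":0,"wy":0,"wz":6.75,"hand":1},{"x":12.8,"y":32.6,"z":0,"wx":0,"wy":0,"wz":6.75,"hand":1},{"x":12.8,"y":32.6,"z":0,"wx":0,"wy":0,"wz":6.75,"hand":1},{"x":12.8,"y":32.6,"z":0,"wx":0,"wy":0,"wz":6.75,"hand":1},{"x":12.8,"y":32.6,"z":0,"wx":0,"wy":0,"wz":6.75,"hand":1},{"x":12.8,"y":32.6,"z":0,"wx":0,"wy":0,"wz":6.75,"hand":1},{"x":0,"y":0,"z":0,"wx":0,"wy":0,"wz":0,"hand":1},{"x":0,"y":0,"z":0,"wx":0,"wy":0,"wz":0,"hand":1}]'; python3 -c "
from h import *
s=sense();print(s['qpos'].round(3),s['tcp_pos'].round(4),s['orientation'].round(4),s['ft_force'])"
```

```text
time_s: 2.47
tcp_pos: [0.528, 0.3097, 0.2292]
orientation: [-0.062, 0.998, -0.001, -0.001]
ft_force: [0.1, 0.2, 0.2]
opening: 0.0856
grasp_force: 0.0
[ 0.421  0.285  0.362  1.651 -0.     0.298] [0.528  0.3097 0.2292] [-6.170e-02  9.981e-01 -7.000e-04 -1.500e-03] [0.11863293 0.17471105 0.23145313]
```

```bash
python3 -m inch '[{"x":0,"y":0,"z":-30,"wx":0,"wy":0,"wz":0,"hand":1},{"x":0,"y":0,"z":-30,"wx":0,"wy":0,"wz":0,"hand":1},{"x":0,"y":0,"z":-30,"wx":0,"wy":0,"wz":0,"hand":1},{"x":0,"y":0,"z":-20,"wx":0,"wy":0,"wz":0,"hand":1},{"x":0,"y":0,"z":-17,"wx":0,"wy":0,"wz":0,"hand":1},{"x":0,"y":0,"z":0,"wx":0,"wy":0,"wz":0,"hand":1},{"x":0,"y":0,"z":0,"wx":0,"wy":0,"wz":0,"hand":1}]'; python3 - <<'E'
from h import *
cv2.imwrite("pics/side1.png",cv2.resize(cv2.cvtColor(snapshot("side")["img"],cv2.COLOR_RGB2BGR)[90:290,100:330],None,fx=3,fy=3))
E
```

```text
time_s: 3.05
tcp_pos: [0.5271, 0.3068, 0.1038]
orientation: [-0.06, 0.998, -0.001, -0.001]
ft_force: [-0.5, 0.1, 0.4]
opening: 0.0855
grasp_force: 0.0
```

View pics/side1.png

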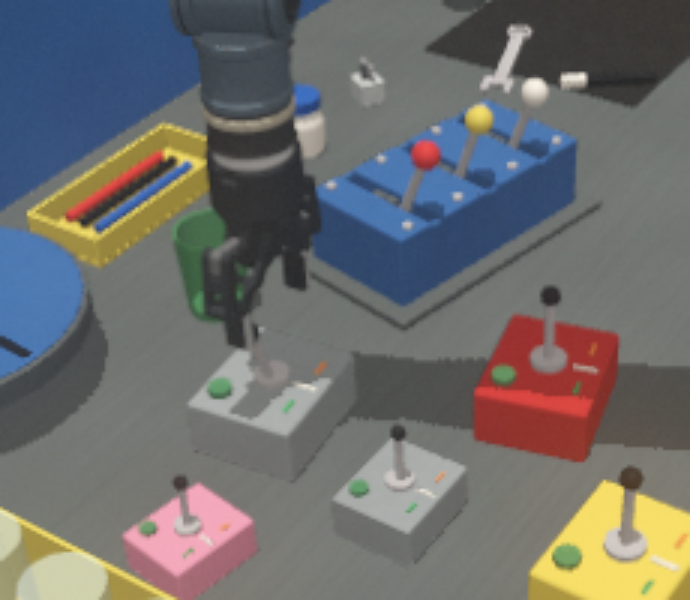

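The open fingers straddle the toggle at about (245,330) in the crop, with no contact. I'll nudge +4 mm in y to centre, then close.

```bash
python3 -m inch '[{"x":1,"y":4,"z":0,"wx":0,"wy":0,"wz":0,"hand":1},{"x":0,"y":0,"z":0,"wx":0,"wy":0,"wz":0,"hand":-0.4},{"x":0,"y":0,"z":0,"wx":0,"wy":0,"wz":0,"hand":-0.4},{"x":0,"y":0,"z":0,"wx":0,"wy":0,"wz":0,"hand":-0.4},{"x":0,"y":0,"z":0,"wx":0,"wy":0,"wz":0,"hand":-0.4},{"x":0,"y":0,"z":0,"wx":0,"wy":0,"wz":0,"hand":-0.4},{"x":0,"y":0,"z":0,"wx":0,"wy":0,"wz":0,"hand":-0.4},{"x":0,"y":0,"z":0,"wx":0,"wy":0,"wz":0,"hand":-0.4}]'
```

```text
time_s: 3.77
tcp_pos: [0.529, 0.3118, 0.1039]
orientation: [-0.061, 0.998, -0.0, -0.0]
ft_force: [0.6, 0.4, -0.4]
opening: 0.0255
grasp_force: 0.0
```

Opening is 25 mm with no side force, so the ball is confined to within ±4 mm of centre, inside the off detent. I'll open, lift clear and check.

```bash
python3 -m inch '[{"x":0,"y":0,"z":0,"wx":0,"wy":0,"wz":0,"hand":0.3},{"x":0,"y":0,"z":0,"wx":0,"wy":0,"wz":0,"hand":0.3},{"x":0,"y":0,"z":0,"wx":0,"wy":0,"wz":0,"hand":0.3},{"x":0,"y":0,"z":30,"wx":0,"wy":0,"wz":0,"hand":0.3},{"x":0,"y":0,"z":35,"wx":0,"wy":0,"wz":0,"hand":0.3},{"x":0,"y":0,"z":40,"wx":0,"wy":0,"wz":0,"hand":0.3},{"x":-20,"y":-35,"z":0,"wx":0,"wy":0,"wz":-7,"hand":-1},{"x":-20,"y":-35,"z":0,"wx":0,"wy":0,"wz":-7,"hand":-1},{"x":-20,"y":-35,"z":0,"wx":0,"wy":0,"wz":-5,"hand":-1},{"x":-5,"y":-35,"z":0,"wx":0,"wy":0,"wz":0,"hand":-1},{"x":0,"y":-35,"z":0,"wx":0,"wy":0,"wz":0,"hand":-1},{"x":0,"y":-20,"z":0,"wx":0,"wy":0,"wz":0,"hand":-1},{"x":0,"y":0,"z":0,"wx":0,"wy":0,"wz":0,"hand":-1},{"x":0,"y":0,"z":0,"wx":0,"wy":0,"wz":0,"hand":-1}]'; python3 - <<'E'
from h import *
s=snapshot("side")
cv2.imwrite("pics/side2.png",cv2.resize(cv2.cvtColor(s["img"],cv2.COLOR_RGB2BGR)[90:290,100:330],None,fx=3,fy=3))
q=proj(s,[(.5282,.3104,.125),(.525,.336,.1205),(.5314,.2846,.1205)]);print((q-[100,90])*3)
# push targets: TCP for frame x of knob, TCP = knob - 14 - 11 mm
a=np.radians(-11.6); fx=np.array([np.cos(a),np.sin(a)]); fy=np.array([-fx[1],fx[0]]); o=np.array([.560,-.0234])
for n,y in(("L",.08),("M",0),("R",-.08)):
    print(n,"pre",(o+fx*-.095+fy*y).round(4),"block",(o+fx*(.13*np.sin(-.42+.2)-.025)+fy*y).round(4),"end",(o+fx*.028+fy*y).round(4))
print(fx)
E
```

```text
time_s: 4.93
tcp_pos: [0.4643, 0.1165, 0.2096]
orientation: [0.106, 0.994, 0.0, 0.0]
ft_force: [-0.7, 0.1, 0.3]
opening: -0.0003
grasp_force: 0.0
[[262.87050763 309.69784509]
 [247.45083534 331.25455388]
 [278.87688053 297.22346446]]
L pre [0.483  0.0741] block [0.5238 0.0657] end [0.6035 0.0493]
M pre [ 0.4669 -0.0043] block [ 0.5077 -0.0127] end [ 0.5874 -0.029 ]
R pre [ 0.4509 -0.0827] block [ 0.4916 -0.091 ] end [ 0.5713 -0.1074]
[ 0.97957525 -0.20107792]
```

View pics/side2.png

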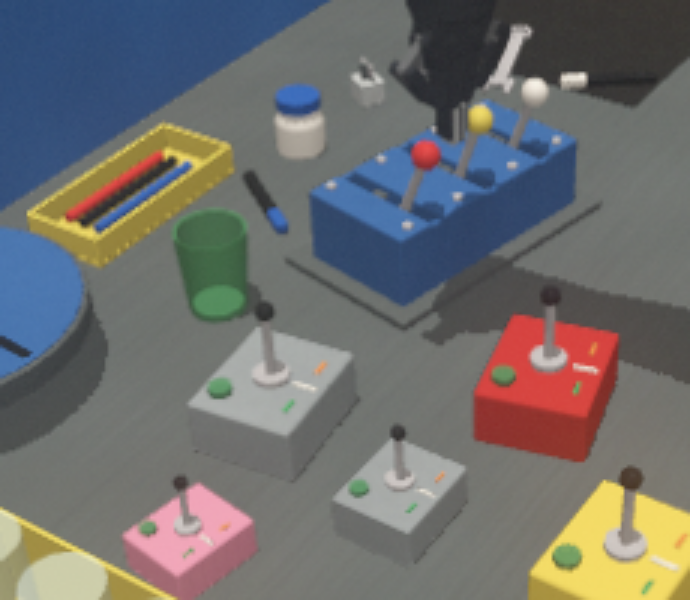

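The toggle tip is at crop (264,311), against (263,310) predicted for off, so stage 1 is set. Next, the left lever: go in front of it with shut fingers.

```bash
python3 -m inch '[{"x":9,"y":-21,"z":0,"wx":0,"wy":0,"wz":0.6,"hand":-1},{"x":9.5,"y":-21,"z":0,"wx":0,"wy":0,"wz":0,"hand":-1},{"x":0,"y":0,"z":-24,"wx":0,"wy":0,"wz":0,"hand":-1},{"x":0,"y":0,"z":-24,"wx":0,"wy":0,"wz":0,"hand":-1},{"x":0,"y":0,"z":-24,"wx":0,"wy":0,"wz":0,"hand":-1},{"x":0,"y":0,"z":0,"wx":0,"wy":0,"wz":0,"hand":-1},{"x":7.8,"y":-1.6,"z":0,"wx":0,"wy":0,"wz":0,"hand":-1},{"x":7.8,"y":-1.6,"z":0,"wx":0,"wy":0,"wz":0,"hand":-1},{"x":4,"y":-0.8,"z":0,"wx":0,"wy":0,"wz":0,"hand":-1},{"x":4,"y":-0.8,"z":0,"wx":0,"wy":0,"wz":0,"hand":-1},{"x":4,"y":-0.8,"z":0,"wx":0,"wy":0,"wz":0,"hand":-1},{"x":4,"y":-0.8,"z":0,"wx":0,"wy":0,"wz":0,"hand":-1},{"x":4,"y":-0.8,"z":0,"wx":0,"wy":0,"wz":0,"hand":-1},{"x":3,"y":-0.6,"z":0,"wx":0,"wy":0,"wz":0,"hand":-1},{"x":0,"y":0,"z":0,"wx":0,"wy":0,"wz":0,"hand":-1}]'
```

```text
time_s: 6.23
tcp_pos: [0.5222, 0.0672, 0.1373]
orientation: [0.1, 0.995, -0.0, 0.0]
ft_force: [-0.5, -0.1, -0.1]
opening: 0.0002
grasp_force: 0.0
```

```bash
python3 -m inch '[{"x":2,"y":-0.4,"z":0,"wx":0,"wy":0,"wz":0,"hand":-1},{"x":2,"y":-0.4,"z":0,"wx":0,"wy":0,"wz":0,"hand":-1},{"x":0,"y":0,"z":0,"wx":0,"wy":0,"wz":0,"hand":-1}]'; python3 -m inch '[{"x":2,"y":-0.4,"z":0,"wx":0,"wy":0,"wz":0,"hand":-1},{"x":0,"y":0,"z":0,"wx":0,"wy":0,"wz":0,"hand":-1}]'
```

```text
time_s: 6.48
tcp_pos: [0.5255, 0.0666, 0.1372]
orientation: [0.1, 0.995, -0.0, 0.0]
ft_force: [-0.5, 0.2, -0.5]
opening: 0.0001
grasp_force: 0.2
time_s: 6.65
tcp_pos: [0.5275, 0.0662, 0.1373]
orientation: [0.1, 0.995, -0.0, 0.0]
ft_force: [-0.9, 0.3, 0.9]
opening: 0.0002
grasp_force: 0.3
```

```bash
python3 -m inch '[{"x":2,"y":-0.4,"z":0,"wx":0,"wy":0,"wz":0,"hand":-1},{"x":2,"y":-0.4,"z":0,"wx":0,"wy":0,"wz":0,"hand":-1},{"x":0,"y":0,"z":0,"wx":0,"wy":0,"wz":0,"hand":-1}]'; python3 - <<'E'
from h import *
s=snapshot("side"); k=s["img"][100:180,220:300].astype(int)
r=(k[...,0]>150)&(k[...,1]<70)&(k[...,2]<80); v,u=np.nonzero(r); print(len(u),u.mean()+220,v.mean()+100)
a=np.radians(-11.6); fx=np.array([np.cos(a),np.sin(a)]); fy=np.array([-fx[1],fx[0]]); o=np.array([.560,-.0234])
for th in np.arange(0,.5,.05): 
    p=o+fx*.13*np.sin(th-.42)+fy*.08; print(th.round(2),proj(s,[(*p,.03+.13*np.cos(th-.42))])[0])
E
```

```text
time_s: 6.9
tcp_pos: [0.5317, 0.0654, 0.1373]
orientation: [0.1, 0.995, 0.0, 0.0]
ft_force: [-0.4, 1.1, 0.6]
opening: 0.0001
grasp_force: 0.2
4 232.25 136.0
0.0 [241.4300104  142.18688328]
0.05 [239.87357059 140.6839136 ]
0.1 [238.2942214  139.26481126]
0.15 [236.6968361  137.93343171]
0.2 [235.0863022  136.69328074]
0.25 [233.46749896 135.54750499]
0.3 [231.84527557 134.49888508]
0.35 [230.2244303  133.54983133]
0.4 [228.60969062 132.7023819 ]
0.45 [227.00569451 131.95820334]
```

No force yet and the knob appears to be moving (past about 0.25 rad). I'll push on gently.

```bash
python3 -m inch '[{"x":3,"y":-0.6,"z":0,"wx":0,"wy":0,"wz":0,"hand":-1},{"x":3,"y":-0.6,"z":0,"wx":0,"wy":0,"wz":0,"hand":-1},{"x":0,"y":0,"z":0,"wx":0,"wy":0,"wz":0,"hand":-1}]'; python3 -m inch '[{"x":3,"y":-0.6,"z":0,"wx":0,"wy":0,"wz":0,"hand":-1},{"x":3,"y":-0.6,"z":0,"wx":0,"wy":0,"wz":0,"hand":-1},{"x":0,"y":0,"z":0,"wx":0,"wy":0,"wz":0,"hand":-1}]'
```

```text
time_s: 7.2
tcp_pos: [0.538, 0.0641, 0.1373]
orientation: [0.1, 0.995, 0.0, 0.0]
ft_force: [0.2, 0.7, -1.1]
opening: 0.0001
grasp_force: 0.0
time_s: 7.45
tcp_pos: [0.544, 0.0629, 0.1373]
orientation: [0.1, 0.995, -0.0, 0.0]
ft_force: [-0.3, -0.4, -0.6]
opening: -0.0002
grasp_force: 0.0
```

Left is well beyond the block point, so it's free. I'll drive it over and slow down near the end.

```bash
python3 -m inch '[{"x":6,"y":-1.2,"z":0,"wx":0,"wy":0,"wz":0,"hand":-1},{"x":6,"y":-1.2,"z":0,"wx":0,"wy":0,"wz":0,"hand":-1},{"x":6,"y":-1.2,"z":0,"wx":0,"wy":0,"wz":0,"hand":-1},{"x":6,"y":-1.2,"z":0,"wx":0,"wy":0,"wz":0,"hand":-1},{"x":6,"y":-1.2,"z":0,"wx":0,"wy":0,"wz":0,"hand":-1},{"x":6,"y":-1.2,"z":0,"wx":0,"wy":0,"wz":0,"hand":-1},{"x":6,"y":-1.2,"z":0,"wx":0,"wy":0,"wz":0,"hand":-1},{"x":3,"y":-0.6,"z":0,"wx":0,"wy":0,"wz":0,"hand":-1},{"x":3,"y":-0.6,"z":0,"wx":0,"wy":0,"wz":0,"hand":-1},{"x":0,"y":0,"z":0,"wx":0,"wy":0,"wz":0,"hand":-1}]'; python3 -m inch '[{"x":2,"y":-0.4,"z":0,"wx":0,"wy":0,"wz":0,"hand":-1},{"x":2,"y":-0.4,"z":0,"wx":0,"wy":0,"wz":0,"hand":-1},{"x":0,"y":0,"z":0,"wx":0,"wy":0,"wz":0,"hand":-1}]'; python3 -m inch '[{"x":2,"y":-0.4,"z":0,"wx":0,"wy":0,"wz":0,"hand":-1},{"x":0,"y":0,"z":0,"wx":0,"wy":0,"wz":0,"hand":-1}]'
```

```text
time_s: 8.28
tcp_pos: [0.5918, 0.0534, 0.137]
orientation: [0.1, 0.995, 0.0, -0.0]
ft_force: [-0.9, 0.7, -0.2]
opening: -0.0
grasp_force: 0.1
time_s: 8.53
tcp_pos: [0.5955, 0.0527, 0.1373]
orientation: [0.1, 0.995, 0.0, 0.0]
ft_force: [-2.1, 0.7, -0.2]
opening: -0.0002
grasp_force: 0.4
time_s: 8.7
tcp_pos: [0.5975, 0.0523, 0.1374]
orientation: [0.1, 0.995, 0.0, 0.0]
ft_force: [-1.1, 1.1, -1.1]
opening: 0.0003
grasp_force: 0.5
```

```bash
python3 -m inch '[{"x":2,"y":-0.4,"z":0,"wx":0,"wy":0,"wz":0,"hand":-1},{"x":2,"y":-0.4,"z":0,"wx":0,"wy":0,"wz":0,"hand":-1},{"x":0,"y":0,"z":0,"wx":0,"wy":0,"wz":0,"hand":-1}]'; python3 -m inch '[{"x":1.5,"y":-0.3,"z":0,"wx":0,"wy":0,"wz":0,"hand":-1},{"x":0,"y":0,"z":0,"wx":0,"wy":0,"wz":0,"hand":-1}]'
```

```text
time_s: 8.95
tcp_pos: [0.6016, 0.0514, 0.1372]
orientation: [0.1, 0.995, 0.0, 0.0]
ft_force: [-0.4, 0.2, 0.1]
opening: -0.0002
grasp_force: 0.5
time_s: 9.12
tcp_pos: [0.603, 0.0511, 0.1373]
orientation: [0.1, 0.995, 0.0, 0.0]
ft_force: [-0.6, -0.1, 0.3]
opening: 0.0002
grasp_force: 0.6
```

```bash
python3 -m inch '[{"x":1.5,"y":-0.3,"z":0,"wx":0,"wy":0,"wz":0,"hand":-1},{"x":1.5,"y":-0.3,"z":0,"wx":0,"wy":0,"wz":0,"hand":-1},{"x":0,"y":0,"z":0,"wx":0,"wy":0,"wz":0,"hand":-1}]'; python3 -m inch '[{"x":1,"y":-0.2,"z":0,"wx":0,"wy":0,"wz":0,"hand":-1},{"x":0,"y":0,"z":0,"wx":0,"wy":0,"wz":0,"hand":-1}]'; python3 - <<'E'
from h import *
s=snapshot("side"); k=s["img"]; cv2.imwrite("pics/x.png",cv2.cvtColor(cv2.resize(k[80:200,200:330],None,fx=4,fy=4),cv2.COLOR_RGB2BGR))
E
```

```text
time_s: 9.37
tcp_pos: [0.6037, 0.051, 0.1372]
orientation: [0.099, 0.995, 0.0, -0.002]
ft_force: [-6.5, 2.5, 0.4]
opening: 0.0002
grasp_force: 3.4
time_s: 9.53
tcp_pos: [0.6037, 0.051, 0.1372]
orientation: [0.099, 0.995, 0.0, -0.003]
ft_force: [-9.3, 1.9, 2.3]
opening: -0.0
grasp_force: 4.5
```

View pics/x.png

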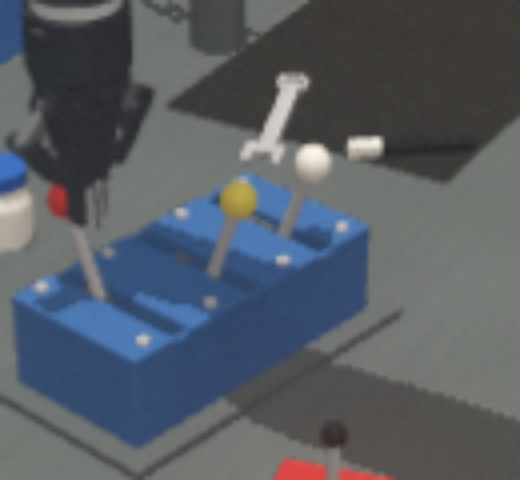

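The red lever is fully over: 9 N at the stop with the TCP exactly at the predicted end. So left is first, and the contact stiffness is soft at about 3 N/mm. Next I'll back off and try the middle.

```bash
python3 -m inch '[{"x":-15,"y":3,"z":0,"wx":0,"wy":0,"wz":0,"hand":-1},{"x":-30,"y":6,"z":0,"wx":0,"wy":0,"wz":0,"hand":-1},{"x":-30,"y":6,"z":0,"wx":0,"wy":0,"wz":0,"hand":-1},{"x":-30,"y":6,"z":0,"wx":0,"wy":0,"wz":0,"hand":-1},{"x":-20,"y":4,"z":0,"wx":0,"wy":0,"wz":0,"hand":-1},{"x":-7.5,"y":-39.5,"z":0,"wx":0,"wy":0,"wz":0,"hand":-1},{"x":-7.5,"y":-39.5,"z":0,"wx":0,"wy":0,"wz":0,"hand":-1},{"x":0,"y":0,"z":0,"wx":0,"wy":0,"wz":0,"hand":-1},{"x":0,"y":0,"z":0,"wx":0,"wy":0,"wz":0,"hand":-1}]'
```

```text
time_s: 10.33
tcp_pos: [0.4677, -0.0055, 0.1383]
orientation: [0.102, 0.995, -0.0, 0.002]
ft_force: [1.4, 0.6, 0.0]
opening: -0.0002
grasp_force: 0.0
```

```bash
python3 -m inch '[{"x":8,"y":-1.6,"z":0,"wx":0,"wy":0,"wz":0,"hand":-1},{"x":8,"y":-1.6,"z":0,"wx":0,"wy":0,"wz":0,"hand":-1},{"x":4,"y":-0.8,"z":0,"wx":0,"wy":0,"wz":0,"hand":-1},{"x":4,"y":-0.8,"z":0,"wx":0,"wy":0,"wz":0,"hand":-1},{"x":4,"y":-0.8,"z":0,"wx":0,"wy":0,"wz":0,"hand":-1},{"x":4,"y":-0.8,"z":0,"wx":0,"wy":0,"wz":0,"hand":-1},{"x":4,"y":-0.8,"z":0,"wx":0,"wy":0,"wz":0,"hand":-1},{"x":0,"y":0,"z":0,"wx":0,"wy":0,"wz":0,"hand":-1}]'; python3 -m inch '[{"x":2.5,"y":-0.5,"z":0,"wx":0,"wy":0,"wz":0,"hand":-1},{"x":2.5,"y":-0.5,"z":0,"wx":0,"wy":0,"wz":0,"hand":-1},{"x":0,"y":0,"z":0,"wx":0,"wy":0,"wz":0,"hand":-1}]'; python3 -m inch '[{"x":2,"y":-0.4,"z":0,"wx":0,"wy":0,"wz":0,"hand":-1},{"x":0,"y":0,"z":0,"wx":0,"wy":0,"wz":0,"hand":-1}]'
```

```text
time_s: 11.0
tcp_pos: [0.5036, -0.0107, 0.1371]
orientation: [0.099, 0.995, 0.0, 0.0]
ft_force: [0.3, 0.4, 1.2]
opening: 0.0001
grasp_force: 0.0
time_s: 11.25
tcp_pos: [0.5082, -0.0119, 0.1373]
orientation: [0.1, 0.995, -0.0, 0.0]
ft_force: [-1.3, 0.4, 0.2]
opening: -0.0002
grasp_force: 0.1
time_s: 11.42
tcp_pos: [0.51, -0.0123, 0.1373]
orientation: [0.1, 0.995, -0.0, 0.0]
ft_force: [-0.5, 0.7, 0.7]
opening: 0.0001
grasp_force: 0.3
```

```bash
python3 -m inch '[{"x":2,"y":-0.4,"z":0,"wx":0,"wy":0,"wz":0,"hand":-1},{"x":2,"y":-0.4,"z":0,"wx":0,"wy":0,"wz":0,"hand":-1},{"x":0,"y":0,"z":0,"wx":0,"wy":0,"wz":0,"hand":-1}]'; python3 -m inch '[{"x":2,"y":-0.4,"z":0,"wx":0,"wy":0,"wz":0,"hand":-1},{"x":0,"y":0,"z":0,"wx":0,"wy":0,"wz":0,"hand":-1}]'
```

```text
time_s: 11.67
tcp_pos: [0.5142, -0.0131, 0.1374]
orientation: [0.1, 0.995, -0.0, 0.0]
ft_force: [-0.5, 0.0, 0.4]
opening: -0.0005
grasp_force: 0.2
time_s: 11.83
tcp_pos: [0.5161, -0.0135, 0.1373]
orientation: [0.1, 0.995, -0.0, 0.0]
ft_force: [-1.5, 0.0, 0.6]
opening: -0.0001
grasp_force: 0.2
```

```bash
python3 -m inch '[{"x":2.5,"y":-0.5,"z":0,"wx":0,"wy":0,"wz":0,"hand":-1},{"x":2.5,"y":-0.5,"z":0,"wx":0,"wy":0,"wz":0,"hand":-1},{"x":0,"y":0,"z":0,"wx":0,"wy":0,"wz":0,"hand":-1}]'; python3 -m inch '[{"x":3,"y":-0.6,"z":0,"wx":0,"wy":0,"wz":0,"hand":-1},{"x":3,"y":-0.6,"z":0,"wx":0,"wy":0,"wz":0,"hand":-1},{"x":0,"y":0,"z":0,"wx":0,"wy":0,"wz":0,"hand":-1}]'
```

```text
time_s: 12.08
tcp_pos: [0.5214, -0.0146, 0.1373]
orientation: [0.1, 0.995, -0.0, 0.0]
ft_force: [-0.8, 0.4, -0.5]
opening: -0.0
grasp_force: 0.1
time_s: 12.33
tcp_pos: [0.5275, -0.0158, 0.1373]
orientation: [0.1, 0.995, -0.0, 0.0]
ft_force: [-0.3, -0.6, -0.2]
opening: 0.0001
grasp_force: 0.0
```

The middle is free too, so the order is left, middle, right. Driving it over.

```bash
python3 -m inch '[{"x":6,"y":-1.3,"z":0,"wx":0,"wy":0,"wz":0,"hand":-1},{"x":6,"y":-1.3,"z":0,"wx":0,"wy":0,"wz":0,"hand":-1},{"x":6,"y":-1.3,"z":0,"wx":0,"wy":0,"wz":0,"hand":-1},{"x":6,"y":-1.3,"z":0,"wx":0,"wy":0,"wz":0,"hand":-1},{"x":6,"y":-1.3,"z":0,"wx":0,"wy":0,"wz":0,"hand":-1},{"x":6,"y":-1.3,"z":0,"wx":0,"wy":0,"wz":0,"hand":-1},{"x":6,"y":-1.3,"z":0,"wx":0,"wy":0,"wz":0,"hand":-1},{"x":4,"y":-0.8,"z":0,"wx":0,"wy":0,"wz":0,"hand":-1},{"x":3,"y":-0.6,"z":0,"wx":0,"wy":0,"wz":0,"hand":-1},{"x":3,"y":-0.6,"z":0,"wx":0,"wy":0,"wz":0,"hand":-1},{"x":2,"y":-0.4,"z":0,"wx":0,"wy":0,"wz":0,"hand":-1},{"x":2,"y":-0.4,"z":0,"wx":0,"wy":0,"wz":0,"hand":-1},{"x":2,"y":-0.4,"z":0,"wx":0,"wy":0,"wz":0,"hand":-1},{"x":0,"y":0,"z":0,"wx":0,"wy":0,"wz":0,"hand":-1}]'; python3 -m inch '[{"x":1.5,"y":-0.3,"z":0,"wx":0,"wy":0,"wz":0,"hand":-1},{"x":1.5,"y":-0.3,"z":0,"wx":0,"wy":0,"wz":0,"hand":-1},{"x":0,"y":0,"z":0,"wx":0,"wy":0,"wz":0,"hand":-1}]'
```

```text
time_s: 13.5
tcp_pos: [0.5851, -0.028, 0.1374]
orientation: [0.1, 0.995, 0.0, 0.0]
ft_force: [-1.1, -0.0, -1.1]
opening: -0.0
grasp_force: 0.5
time_s: 13.75
tcp_pos: [0.5868, -0.0283, 0.1373]
orientation: [0.1, 0.995, 0.0, -0.001]
ft_force: [-5.8, 1.1, 0.6]
opening: 0.0001
grasp_force: 2.4
```

Contact with the stop is starting at the predicted end point. One more small push, then back off to the right lever.

```bash
python3 -m inch '[{"x":1.5,"y":-0.3,"z":0,"wx":0,"wy":0,"wz":0,"hand":-1},{"x":0,"y":0,"z":0,"wx":0,"wy":0,"wz":0,"hand":-1},{"x":0,"y":0,"z":0,"wx":0,"wy":0,"wz":0,"hand":-1}]'; python3 -m inch '[{"x":-15,"y":3,"z":0,"wx":0,"wy":0,"wz":0,"hand":-1},{"x":-30,"y":6,"z":0,"wx":0,"wy":0,"wz":0,"hand":-1},{"x":-30,"y":6,"z":0,"wx":0,"wy":0,"wz":0,"hand":-1},{"x":-30,"y":6,"z":0,"wx":0,"wy":0,"wz":0,"hand":-1},{"x":-18,"y":4,"z":0,"wx":0,"wy":0,"wz":0,"hand":-1},{"x":-7.5,"y":-39.5,"z":0,"wx":0,"wy":0,"wz":0,"hand":-1},{"x":-7.5,"y":-39.5,"z":0,"wx":0,"wy":0,"wz":0,"hand":-1},{"x":0,"y":0,"z":0,"wx":0,"wy":0,"wz":0,"hand":-1},{"x":0,"y":0,"z":0,"wx":0,"wy":0,"wz":0,"hand":-1}]'
```

```text
time_s: 14.0
tcp_pos: [0.587, -0.0283, 0.1373]
orientation: [0.099, 0.995, 0.0, -0.002]
ft_force: [-8.7, 0.6, 2.2]
opening: -0.0001
grasp_force: 4.1
time_s: 14.75
tcp_pos: [0.4524, -0.0851, 0.1384]
orientation: [0.102, 0.995, -0.001, 0.002]
ft_force: [-0.0, 0.4, -0.2]
opening: -0.0
grasp_force: 0.0
```

```bash
python3 -m inch '[{"x":8,"y":-1,"z":0,"wx":0,"wy":0,"wz":0,"hand":-1},{"x":8,"y":-1,"z":0,"wx":0,"wy":0,"wz":0,"hand":-1},{"x":4,"y":-0.8,"z":0,"wx":0,"wy":0,"wz":0,"hand":-1},{"x":4,"y":-0.8,"z":0,"wx":0,"wy":0,"wz":0,"hand":-1},{"x":4,"y":-0.8,"z":0,"wx":0,"wy":0,"wz":0,"hand":-1},{"x":4,"y":-0.8,"z":0,"wx":0,"wy":0,"wz":0,"hand":-1},{"x":4,"y":-0.8,"z":0,"wx":0,"wy":0,"wz":0,"hand":-1},{"x":0,"y":0,"z":0,"wx":0,"wy":0,"wz":0,"hand":-1}]'; python3 -m inch '[{"x":2.5,"y":-0.5,"z":0,"wx":0,"wy":0,"wz":0,"hand":-1},{"x":2.5,"y":-0.5,"z":0,"wx":0,"wy":0,"wz":0,"hand":-1},{"x":2,"y":-0.4,"z":0,"wx":0,"wy":0,"wz":0,"hand":-1},{"x":0,"y":0,"z":0,"wx":0,"wy":0,"wz":0,"hand":-1}]'; python3 -m inch '[{"x":2,"y":-0.4,"z":0,"wx":0,"wy":0,"wz":0,"hand":-1},{"x":2,"y":-0.4,"z":0,"wx":0,"wy":0,"wz":0,"hand":-1},{"x":0,"y":0,"z":0,"wx":0,"wy":0,"wz":0,"hand":-1}]'
```

```text
time_s: 15.42
tcp_pos: [0.4882, -0.0888, 0.1372]
orientation: [0.099, 0.995, 0.0, 0.0]
ft_force: [-0.1, 0.1, -0.2]
opening: -0.0
grasp_force: 0.0
time_s: 15.75
tcp_pos: [0.4947, -0.0904, 0.1373]
orientation: [0.1, 0.995, -0.0, 0.0]
ft_force: [-1.2, -0.2, 1.1]
opening: 0.0002
grasp_force: 0.1
time_s: 16.0
tcp_pos: [0.4987, -0.0912, 0.1373]
orientation: [0.1, 0.995, -0.0, 0.0]
ft_force: [-0.7, -0.2, 0.2]
opening: -0.0002
grasp_force: 0.2
```

```bash
python3 -m inch '[{"x":2.5,"y":-0.5,"z":0,"wx":0,"wy":0,"wz":0,"hand":-1},{"x":2.5,"y":-0.5,"z":0,"wx":0,"wy":0,"wz":0,"hand":-1},{"x":0,"y":0,"z":0,"wx":0,"wy":0,"wz":0,"hand":-1}]'; python3 -m inch '[{"x":3,"y":-0.7,"z":0,"wx":0,"wy":0,"wz":0,"hand":-1},{"x":3,"y":-0.7,"z":0,"wx":0,"wy":0,"wz":0,"hand":-1},{"x":0,"y":0,"z":0,"wx":0,"wy":0,"wz":0,"hand":-1}]'
```

```text
time_s: 16.25
tcp_pos: [0.5039, -0.0922, 0.1373]
orientation: [0.1, 0.995, -0.0, 0.0]
ft_force: [-0.1, 1.2, 0.2]
opening: -0.0
grasp_force: 0.1
time_s: 16.5
tcp_pos: [0.51, -0.0936, 0.1373]
orientation: [0.1, 0.995, 0.0, 0.0]
ft_force: [-0.4, -0.1, 0.8]
opening: 0.0001
grasp_force: 0.0
```

Free. Drive it over: about 60 mm to the predicted end at x = 0.571.

```bash
python3 -m inch '[{"x":6,"y":-1.3,"z":0,"wx":0,"wy":0,"wz":0,"hand":-1},{"x":6,"y":-1.3,"z":0,"wx":0,"wy":0,"wz":0,"hand":-1},{"x":6,"y":-1.3,"z":0,"wx":0,"wy":0,"wz":0,"hand":-1},{"x":6,"y":-1.3,"z":0,"wx":0,"wy":0,"wz":0,"hand":-1},{"x":6,"y":-1.3,"z":0,"wx":0,"wy":0,"wz":0,"hand":-1},{"x":6,"y":-1.3,"z":0,"wx":0,"wy":0,"wz":0,"hand":-1},{"x":6,"y":-1.3,"z":0,"wx":0,"wy":0,"wz":0,"hand":-1},{"x":4,"y":-0.8,"z":0,"wx":0,"wy":0,"wz":0,"hand":-1},{"x":3,"y":-0.6,"z":0,"wx":0,"wy":0,"wz":0,"hand":-1},{"x":3,"y":-0.6,"z":0,"wx":0,"wy":0,"wz":0,"hand":-1},{"x":2,"y":-0.4,"z":0,"wx":0,"wy":0,"wz":0,"hand":-1},{"x":2,"y":-0.4,"z":0,"wx":0,"wy":0,"wz":0,"hand":-1},{"x":2,"y":-0.4,"z":0,"wx":0,"wy":0,"wz":0,"hand":-1},{"x":0,"y":0,"z":0,"wx":0,"wy":0,"wz":0,"hand":-1}]'; python3 -m inch '[{"x":1.5,"y":-0.3,"z":0,"wx":0,"wy":0,"wz":0,"hand":-1},{"x":1.5,"y":-0.3,"z":0,"wx":0,"wy":0,"wz":0,"hand":-1},{"x":0,"y":0,"z":0,"wx":0,"wy":0,"wz":0,"hand":-1}]'
```

```text
time_s: 17.67
tcp_pos: [0.5676, -0.1058, 0.1374]
orientation: [0.1, 0.995, 0.0, 0.0]
ft_force: [-0.7, 0.7, -0.5]
opening: 0.0001
grasp_force: 0.5
time_s: 17.92
tcp_pos: [0.5702, -0.1063, 0.1373]
orientation: [0.1, 0.995, 0.0, -0.0]
ft_force: [-1.4, -0.4, -0.8]
opening: 0.0
grasp_force: 1.1
```

```bash
python3 -m inch '[{"x":1.5,"y":-0.3,"z":0,"wx":0,"wy":0,"wz":0,"hand":-1},{"x":1.5,"y":-0.3,"z":0,"wx":0,"wy":0,"wz":0,"hand":-1},{"x":0,"y":0,"z":0,"wx":0,"wy":0,"wz":0,"hand":-1},{"x":0,"y":0,"z":0,"wx":0,"wy":0,"wz":0,"hand":-1}]'; python3 -m inch '[{"x":-15,"y":3,"z":0,"wx":0,"wy":0,"wz":0,"hand":-1},{"x":-30,"y":6,"z":0,"wx":0,"wy":0,"wz":0,"hand":-1},{"x":-30,"y":6,"z":0,"wx":0,"wy":0,"wz":0,"hand":-1},{"x":-30,"y":6,"z":0,"wx":0,"wy":0,"wz":0,"hand":-1},{"x":-20,"y":4,"z":30,"wx":0,"wy":0,"wz":0,"hand":-1},{"x":-20,"y":-30,"z":20,"wx":0,"wy":0,"wz":0,"hand":-1},{"x":-20,"y":-30,"z":20,"wx":0,"wy":0,"wz":0,"hand":-1},{"x":0,"y":-30,"z":0,"wx":0,"wy":0,"wz":0,"hand":-1},{"x":0,"y":0,"z":0,"wx":0,"wy":0,"wz":0,"hand":-1},{"x":0,"y":0,"z":0,"wx":0,"wy":0,"wz":0,"hand":-1}]'; python3 - <<'E'
from h import *
s=snapshot("side"); t=snapshot("top")
f=lambda i,a,b,c,d:cv2.resize(cv2.cvtColor(i["img"],cv2.COLOR_RGB2BGR)[a:b,c:d],None,fx=2.6,fy=2.6)
cv2.imwrite("pics/fin.png",np.hstack([f(s,90,250,150,300),f(t,70,230,225,375)]))
a=np.radians(-11.6); fx=np.array([np.cos(a),np.sin(a)]); fy=np.array([-fx[1],fx[0]]); o=np.array([.560,-.0234])
for y in(.08,0,-.08):
    P=[(*(o+fx*.13*np.sin(th-.42)+fy*y),.03+.13*np.cos(th-.42)) for th in(.74,.84)]
    print("side",((proj(s,P)-[150,90])*2.6).round(0).tolist(),"top",((proj(t,P)-[225,70])*2.6+[390,0]).round(0).tolist())
print("toggle off",(proj(s,[(.5282,.3104,.125)])-[150,90])*2.6)
E
```

```text
time_s: 18.25
tcp_pos: [0.5705, -0.1064, 0.1372]
orientation: [0.1, 0.995, 0.0, -0.003]
ft_force: [-7.4, 1.2, 1.5]
opening: 0.0002
grasp_force: 4.3
time_s: 19.08
tcp_pos: [0.4091, -0.1737, 0.2086]
orientation: [0.101, 0.995, -0.001, 0.002]
ft_force: [-0.4, 0.5, -0.0]
opening: 0.0
grasp_force: 0.0
side [[177.0, 103.0], [170.0, 103.0]] top [[569.0, 108.0], [572.0, 97.0]]
side [[227.0, 78.0], [220.0, 78.0]] top [[648.0, 126.0], [650.0, 116.0]]
side [[274.0, 55.0], [267.0, 55.0]] top [[726.0, 145.0], [728.0, 134.0]]
toggle off [[ 97.82110661 268.40479908]]
```

View pics/fin.png

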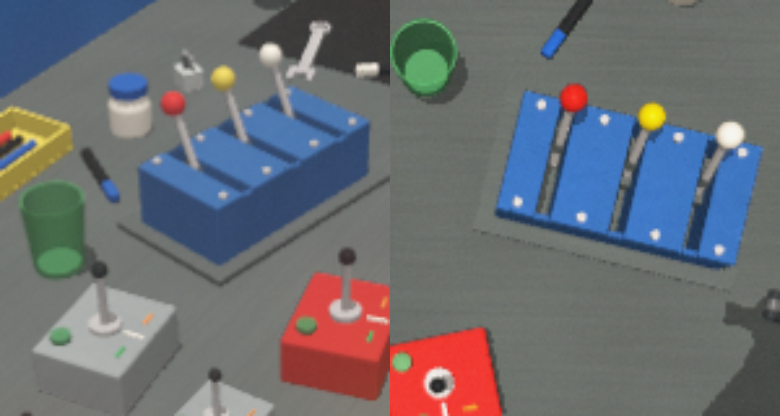

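The final picture shows all three knobs fully over, at top-view (573,97), (652,116) and (731,134), matching the 0.84 predictions of (572,97), (650,116) and (728,134). The toggle is upright at (99,270), the tumbler is in place and the arm is clear.

```bash
python3 -c "
from cell import *
print(finish_job())"
```

```text
the job is handed in; nothing more can be done
None
```

The job is handed in: the drive toggle is at off, all three levers are fully over (in the order left, middle, right, at most about 9 N each in the readings), the tumbler was not disturbed and the arm is clear; no verdict was returned.

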